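Pick the 15 mm bridge blank by feel and lay it on the planing board

TASK

Three bridge blanks that look alike stand on edge in the rack: pinch them to find the one that is 15 mm thick, take it out and lay it flat on a clear patch of the bench. Then pick it up again by its two long edges and lay it lengthways along the middle of the planing board, flat, with its end butted against the metal stop, and let go. Leave the other two blanks standing in their slots and do not disturb the other things on the bench.

Things in the scene. Friction and masses are not known exactly. Their poses are not given: they have to be found in the camera images.
- blank_a: one of three like dark wood boards, 130 x 50 mm; one is 12, one 15, one 18 mm thick; which this is is not told and the slots are shuffled: measure it. 40 to 100 g. Origin at its centre; x along the length, y through the thickness, z across the 50 mm width. Starts on a long edge in a rack slot, z up, centre 33 and top 58 mm above the bench. On edge it topples onto its broad face with a light push near the top
- blank_b: one of three like dark wood boards, 130 x 50 mm; one is 12, one 15, one 18 mm thick; which this is is not told and the slots are shuffled: measure it. 40 to 100 g. Origin at its centre; x along the length, y through the thickness, z across the 50 mm width. Starts on a long edge in a rack slot, z up, centre 33 and top 58 mm above the bench. On edge it topples onto its broad face with a light push near the top
- blank_c: one of three like dark wood boards, 130 x 50 mm; one is 12, one 15, one 18 mm thick; which this is is not told and the slots are shuffled: measure it. 40 to 100 g. Origin at its centre; x along the length, y through the thickness, z across the 50 mm width. Starts on a long edge in a rack slot, z up, centre 33 and top 58 mm above the bench. On edge it topples onto its broad face with a light push near the top
- rack: plywood rack, fixed: base 140 (x, along the blanks) x 230 (y) x 8 mm, origin under its centre. Three slots 22 mm wide at y = +75, 0, -75 mm, made only by two notched rails 14 mm thick at x = -45 and +45 mm, tops 30 mm above the bench; between the rails it is free down to the base. The bench between rack and planing board, 0.42 to 0.58 m ahead of the robot, is always clear, at least 180 mm wide
- board: planing board fixed to the bench: brown wooden block 230 x 80 x 30 mm, origin at the centre of its underside; x along it towards the stop, z up. Across its far end (+x) lies an aluminium stop bar 16 mm long (from x = 95 to 111 mm), 80 mm wide and standing 8 mm above the board
- stop (a point): foot of the stop's near face: on the board's upper surface (30 mm above the bench), at mid width; same axes as the board (x points into the stop)
- glue_jar: round jar with white cap, 68 mm across, 90 mm tall, standing loose beyond the gap between rack and board; origin under its centre
- screwdriver: screwdriver 190 mm long lying loose between the robot and the rack; to be left alone
- brush: glue brush 180 mm long lying loose between the robot and the board; to be left alone
- hammer: hammer 260 mm long lying loose to the right of the board; to be left alone
- pencil_cup: white cup 80 mm across with pencils, 150 mm tall in all, standing loose to the left of the rack
- calculator: pocket calculator 150 x 95 x 20 mm lying loose beyond the rack
- block_plane: wooden hand plane 150 x 50 mm, about 75 mm tall, standing loose beyond the board

How it is judged:
By the outcome, as a careful person would: the job done as asked, in the order asked, and still so for the second after the job is handed in, with the robot touching nothing.
It also fails if it takes over 61 s, if anything falls off the work surface, if the arm or the gripper's body presses on something with over 40 N, if the wrist force passes 120 N, or if a joint passes its speed limit or range.

ROBOT

A 6-joint arm with a two-finger parallel gripper is mounted at the origin on the work surface. World frame = base frame: x ahead of the robot, y to its left, z up, the work surface at z = 0. Lengths are in m, angles in rad, forces in N, time in s.
With the tool pointing down it reaches from about 0.375 to 0.925 m from the base axis. Payload 5.7 kg.
Tool frame: the origin (TCP) lies midway between the tips of the shut fingers; the grasp point (between the pads) lies 19 mm behind it; z points along the fingers, x is the direction in which the jaws open and shut, and the axes are right-handed (so a half turn about z gives the same grasp; the last joint's range is limited). The gripper opens to 88 mm and grips with 3 to 60 N. Pads are 20 mm wide; open, the fingers measure 115 mm over their backs; the gripper's body (75 mm by 178 mm) begins 61 mm behind the grasp point.
Start: joints at [-1.358, 0.359, 1.51, -0, 1.272, -0.115], TCP at [0.193, -0.568, 0.223] pointing down, gripper open.
Joint ranges: [-2.97, 2.97], [-1.01, 2.36], [0.21, 2.38], [-0.96, 4.11], [0.2, 2.71], [-2.98, 2.98]. Speed limits (rad/s): [2.39, 2.39, 3.14, 3.14, 3.14, 3.14].

INTERFACE

Orientations are given as a unit quaternion [x, y, z, w].
In Python, from bench import move_ptp, servo_line, goto_joints, move_gripper, sleep, inverse_kinematics, capture, PlanningError, close_job, spot_in, silhouettes, current_clock, current_joint_pos, current_qvel, current_joint_torque, current_position, current_orientation, current_force, current_torque, current_finger_gap gives the robot as it stands. Calls block until the motion is done:
- move_ptp(position, orientation): joint-space move of the TCP to a pose.
- servo_line(position, orientation=None, rate=0.15, contact_N=None): straight line of the TCP; orientation=None keeps the orientation; rate is the mean speed in m/s. With contact_N (N) it stops when the force on the tool has changed by that much, and returns True; else False.
- goto_joints(angles): joint-space move.
- move_gripper(opening): finger opening in m; the grip force is fixed at half the most; returns when the fingers have stopped.
- sleep(seconds).
- inverse_kinematics(position, orientation): joint angles nearest the present ones, or None.
- capture(name): name is "side" or "top" or "wrist"; returns a dict with "image" (384x512x3 uint8, blue, green, red), "range_z" (384x512 float32, m along the optical axis (not along the pixel's ray), 0 where there is no reading), "intrinsics" (3x3 intrinsics, pixels), "R" (3x3) and "t" (3): a world point X has camera coordinates R X + t. Camera axes: x right, y down, z forward; pixel columns grow to the right and rows downward; lengths in m; the calibration is good to about 2 mm. A picture is of the moment at which its call begins.
A pose or a line that the arm cannot do raises PlanningError and nothing moves.
- close_job(): hands the job in, once; it reports no verdict.
Trained networks look in the newest picture that a camera, given by its name, has taken for a name from the list of things; names that differ only in an ending like _2 or _b are one class to them, and where a whole thing is asked for, a point or a joint stands for the part that bears it (a point fixed in the world has none). Each returns a list of dicts, best first, with "conf" (0 to 1); they miss things now and then, are a little off and sometimes report something else, mostly with a low value. They report only what shows in the picture. A call takes as long as a camera call.
- spot_in(camera, query): "xy" ([column, row] in pixels, amid what is visible of it).
- silhouettes(camera, query): "region" (384x512 bool, what is visible of it) and "xy" ([column, row] in pixels, amid what is visible of it).
Readings, each from a call of its own:
- current_clock(): time.
- current_joint_pos(): joint angles.
- current_qvel(): joint speeds.
- current_joint_torque(): joint torques, N m.
- current_position(): TCP position.
- current_orientation(): TCP orientation.
- current_force(): force on the tool from outside, world axes, zero at the start.
- current_torque(): the same for the moment, N m.
- current_finger_gap(): finger opening in m.
Only numpy, scipy, OpenCV 4.12 (cv2) and the standard library are available. Lean on these libraries where they do the work, as an engineer would, in place of code of your own. Each camera call takes 0.05 s, during which the arm holds its last target.

## Working session

There is one attempt and no reset: what is moved stays moved. The work goes in short steps, each a Python script; the robot and the scene stay as the last script left them, time stands still between calls to the robot, and variables do not carry over. Pictures are saved under pics/ and viewed, and the job is handed in when it is done.

```bash
ls; mkdir -p pics
python3 - <<'E'
from bench import *
import cv2,numpy as np
print(current_clock(),current_position(),current_orientation(),current_finger_gap())
for n in ("top","side"):
    c=capture(n); cv2.imwrite(f"pics/{n}0.png",c["image"]); print(n,c["intrinsics"].tolist(),c["R"].round(3).tolist(),c["t"].round(3).tolist())
    np.savez(f"pics/{n}0.npz",**c)
print(current_clock())
E
```

```text
pics
0.0 [ 0.19301971 -0.56739346  0.22183786] [ 8.13009871e-01 -5.82249236e-01 -6.51554097e-04 -5.93908080e-04] 0.08802969034873961
top [[403.0656053286552, 0.0, 254.61543439263403], [0.0, 403.0656053286552, 192.23929378925706], [0.0, 0.0, 1.0]] [[-0.016, -1.0, 0.013], [-0.998, 0.016, -0.06], [0.06, -0.014, -0.998]] [0.017, 0.542, 1.53]
side [[429.08796613157693, 0.0, 258.47084544174646], [0.0, 429.08796613157693, 188.58338841954506], [0.0, 0.0, 1.0]] [[-0.813, -0.582, -0.012], [-0.414, 0.592, -0.691], [0.409, -0.557, -0.722]] [0.474, 0.265, 1.336]
0.1
```

View pics/top0.png

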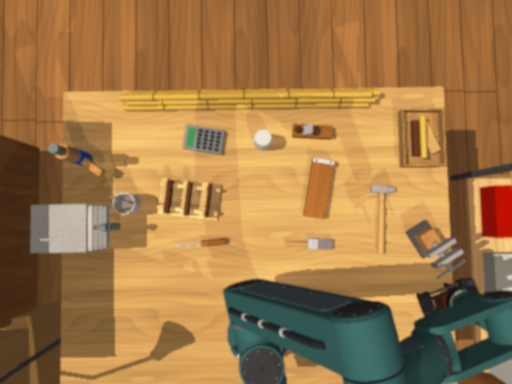

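View pics/side0.png

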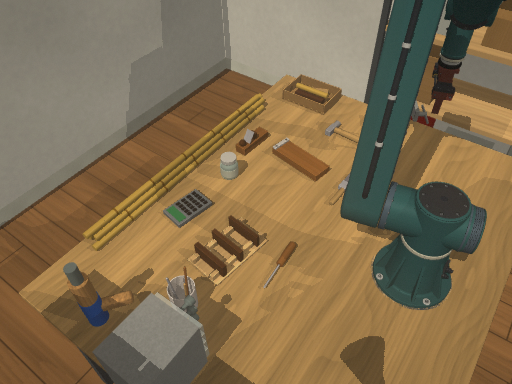

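The top view shows the rack at about (192,198) with three dark blanks at columns 169, 189 and 210. The board is at (320,190) with its stop at the upper end (323,160). The screwdriver, brush and hammer lie around them.

```bash
cat > h.py <<'E'
from bench import *
import cv2,numpy as np
from scipy.spatial.transform import Rotation as Ro
def cloud(c):
    z=c["range_z"]; K=c["intrinsics"]; v,u=np.mgrid[:z.shape[0],:z.shape[1]]
    P=np.stack([(u-K[0,2])/K[0,0]*z,(v-K[1,2])/K[1,1]*z,z],-1)
    W=(P-c["t"])@c["R"]; W[z==0]=np.nan
    return W
def ray(c,px,h):  # intersect pixel ray with plane z=h
    px=np.asarray(px,float); K=c["intrinsics"]
    d=np.stack([(px[...,0]-K[0,2])/K[0,0],(px[...,1]-K[1,2])/K[1,1],np.ones(px.shape[:-1])],-1)@c["R"]
    o=-c["R"].T@c["t"]
    return o+d*((h-o[2])/d[...,2])[...,None]
def proj(c,X):
    p=np.asarray(X)@c["R"].T+c["t"]; q=p@c["intrinsics"].T; return q[...,:2]/q[...,2:]
def quat(a):  # tool down, jaw axis (tool x) at world angle a
    x=np.array([np.cos(a),np.sin(a),0]); z=np.array([0,0,-1.]); y=np.cross(z,x)
    return Ro.from_matrix(np.stack([x,y,z],1)).as_quat()
E
python3 - <<'E'
from h import *
for cam in ("top","side"):
    c=capture(cam); W=cloud(c)
    for q in ("blank_a","rack","board","glue_jar","screwdriver","brush","pencil_cup","block_plane","calculator","hammer"):
        if cam=="side" and q not in("blank_a","rack","board"): continue
        for s in silhouettes(cam,q)[:4]:
            if s["conf"]<.3: continue
            m=s["region"]; P=W[m]; P=P[~np.isnan(P[:,0])]
            hi=np.percentile(P[:,2],95); Q=P[P[:,2]>hi-.012]
            (cx,cy),wh,an=cv2.minAreaRect((Q[:,:2]*1000).astype(np.float32))
            print(cam,q,round(s["conf"],2),np.round(s["xy"]),m.sum(),"ctr",round(cx),round(cy),np.round(wh),round(an,1),"z",np.percentile(P[:,2],[5,50,95]).round(3))
print(current_clock())
E
```

```text
top blank_a 0.72 [208. 208.] 104 ctr 510 186 [ 12. 120.] 82.5 z [0.037 0.056 0.063]
top blank_a 0.62 [169. 199.] 234 ctr 531 336 [ 19. 128.] 83.1 z [0.024 0.057 0.062]
top blank_a 0.61 [190. 201.] 173 ctr 521 262 [ 15. 124.] 81.7 z [0.024 0.056 0.062]
top rack 0.64 [194. 199.] 1485 ctr 517 262 [226. 114.] 82.0 z [0.002 0.009 0.032]
top board 0.97 [316. 188.] 1350 ctr 556 -234 [ 81. 229.] 79.6 z [0.018 0.029 0.038]
top glue_jar 0.52 [263. 138.] 292 ctr 740 -22 [56. 57.] 88.3 z [0.027 0.088 0.095]
top screwdriver 0.78 [217. 244.] 177 ctr 355 173 [24. 99.] 3.7 z [0.008 0.022 0.03 ]
top screwdriver 0.62 [189. 201.] 147 ctr 519 262 [ 14. 121.] 81.7 z [0.03  0.056 0.063]
top brush 0.78 [316. 243.] 384 ctr 343 -194 [179.  42.] 88.3 z [0.009 0.018 0.024]
top pencil_cup 0.55 [130. 205.] 528 ctr 497 486 [59. 48.] 71.3 z [0.001 0.045 0.115]
top block_plane 0.96 [313. 132.] 575 ctr 777 -189 [82. 35.] 78.1 z [0.014 0.036 0.066]
top calculator 0.6 [204. 139.] 974 ctr 750 202 [149.  95.] 79.7 z [0.011 0.019 0.025]
top calculator 0.36 [266. 141.] 267 ctr 737 -22 [55. 55.] 34.7 z [0.039 0.088 0.095]
top hammer 0.59 [381. 211.] 589 ctr 433 -490 [257.  87.] 4.5 z [0.014 0.022 0.029]
side blank_a 0.95 [227. 244.] 375 ctr 519 261 [ 17. 129.] 82.2 z [0.016 0.049 0.061]
side blank_a 0.71 [210. 261.] 400 ctr 528 334 [ 20. 129.] 82.3 z [0.018 0.054 0.062]
side blank_a 0.68 [246. 230.] 339 ctr 510 185 [ 16. 128.] 83.3 z [0.017 0.046 0.061]
side blank_a 0.42 [187. 207.] 984 ctr 748 201 [153. 100.] 80.4 z [0.007 0.019 0.024]
side rack 0.6 [227. 255.] 1671 ctr 514 260 [232. 120.] 82.0 z [0.003 0.01  0.033]
side board 0.93 [300. 158.] 1158 ctr 552 -236 [ 87. 230.] 79.2 z [0.004 0.03  0.036]
0.85
```

Run:
```python
from h import *
for n in("top","side"):
    c=dict(np.load(f"pics/{n}0.npz")); W=cloud(c)
    m=(W[...,0]>.4)&(W[...,0]<.62)&(W[...,1]>.4)&(W[...,1]<.6)&(W[...,2]>.03)&(W[...,2]<.2)
    P=W[m]; print(n,P.min(0).round(3),P.max(0).round(3))
a=np.radians(82)
for a in (np.radians(82),np.radians(-98)):
  for p in ([.52,.262,.25],[.52,.262,.025],[.531,.336,.025],[.5,-.02,.03],[.556,-.2,.04]):
    r=inverse_kinematics(p,quat(a)); print(p,None if r is None else np.round(r,2))
move_ptp([.505,.262,.28],quat(np.radians(82) if inverse_kinematics([.52,.262,.25],quat(np.radians(82))) is not None else np.radians(-98)))
print(current_clock(), current_position())
c=capture("wrist"); cv2.imwrite("pics/w1.png",c["image"]); np.savez("pics/w1.npz",**c)
W=cloud(c)
for q in("blank_a","rack"):
  for s in silhouettes("wrist",q)[:4]:
    if s["conf"]<.3: continue
    P=W[s["region"]]; P=P[~np.isnan(P[:,0])]
    hi=np.percentile(P[:,2],95); Q=P[P[:,2]>hi-.008]
    (cx,cy),wh,an=cv2.minAreaRect((Q[:,:2]*1000).astype(np.float32))
    print(q,round(s["conf"],2),np.round(s["xy"]),s["region"].sum(),"ctr",round(cx,1),round(cy,1),np.round(wh,1),round(an,1),hi.round(3))
print(current_clock())
```

```text
top [0.4   0.446 0.03 ] [0.62 0.6  0.2 ]
side [0.4   0.444 0.03 ] [0.619 0.6   0.2  ]
[0.52, 0.262, 0.25] [ 0.35  0.31  1.51 -0.    1.32 -1.08]
[0.52, 0.262, 0.025] [ 0.35  0.57  1.73 -0.    0.84 -1.08]
[0.531, 0.336, 0.025] [ 0.45  0.62  1.62 -0.    0.9  -0.98]
[0.5, -0.02, 0.03] [-0.18  0.49  1.91 -0.    0.74 -1.61]
[0.556, -0.2, 0.04] [-0.46  0.56  1.7  -0.    0.88 -1.89]
[0.52, 0.262, 0.25] [ 0.35  0.31  1.51 -0.    1.32  2.06]
[0.52, 0.262, 0.025] [ 0.35  0.57  1.73 -0.    0.84  2.06]
[0.531, 0.336, 0.025] [ 0.45  0.62  1.62 -0.    0.9   2.16]
[0.5, -0.02, 0.03] [-0.18  0.49  1.91 -0.    0.74  1.53]
[0.556, -0.2, 0.04] [-0.46  0.56  1.7  -0.    0.88  1.25]
3.9583 [0.50537083 0.26134359 0.2799132 ]
blank_a 0.82 [260. 179.] 1427 ctr 519.4 258.1 [ 14.5 128.4] 82.2 0.061
blank_a 0.68 [196. 181.] 1899 ctr 511.5 182.8 [ 12.5 129.5] 82.5 0.06
blank_a 0.62 [321. 173.] 2354 ctr 529.1 331.8 [ 18.4 129. ] 82.4 0.06
rack 0.71 [248. 168.] 14104 ctr 513.6 258.8 [230.1 116.7] 82.6 0.032
4.1083
```

View pics/w1.png

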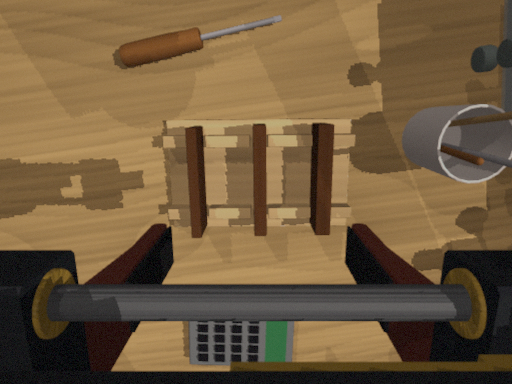

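The wrist image shows the blanks at (196,181), (260,179) and (321,173), with apparent thicknesses of about 12.5, 14.5 and 18.4 mm. I'll pinch the right one first, then the middle one.

Run:
```python
from h import *
q=quat(np.radians(82.3))
move_gripper(0.042)
def pinch(x,y):
    move_ptp([x,y,.10],q)
    hit=servo_line([x,y,.026],rate=.12,contact_N=8)
    f0=current_force(); move_gripper(0.0)
    print("hit",hit,"gap mm",round(current_finger_gap()*1000,2),"dF",(current_force()-f0).round(1),"pos",np.round(current_position(),4),"t",current_clock())
pinch(.5105,.1845)
move_gripper(.042)
servo_line([.5105,.1845,.10],rate=.2)
pinch(.5197,.260)
c=capture("top"); cv2.imwrite("pics/top1.png",c["image"][140:260,120:360].repeat(3,0).repeat(3,1))
```

```text
hit False gap mm 12.27 dF [-1.1  0.4  3.6] pos [0.5107 0.1845 0.0263] t 7.1
hit False gap mm 15.03 dF [-2.6 -0.1  3.9] pos [0.5199 0.2601 0.0264] t 9.975
```

```bash
ls pics
```

```text
side0.npz
side0.png
top0.npz
top0.png
top1.png
w1.npz
w1.png
```

The middle blank measures 15.03 mm and the right one 12.27 mm, so the middle one is the target. I'll take it out, stand it on the clear bench and topple it with an open finger.

Run:
```python
from h import *
q=quat(np.radians(82.3))
p=current_position()
servo_line([p[0],p[1],.15],rate=.15)
print("gap",current_finger_gap(),current_clock())
move_ptp([.50,.02,.10],q)
servo_line([.50,.02,.032],rate=.15)
hit=servo_line([.50,.02,.012],rate=.02,contact_N=4)
print("hit",hit,current_position().round(4),current_finger_gap(),current_clock())
c=capture("side"); cv2.imwrite("pics/s2.png",cv2.resize(c["image"][80:300,180:400],None,fx=2.6,fy=2.6))
```

```text
gap 0.014798400355831968 11.0
hit True [0.4999 0.0199 0.0182] 0.014754655633534253 13.2583
```

View pics/s2.png

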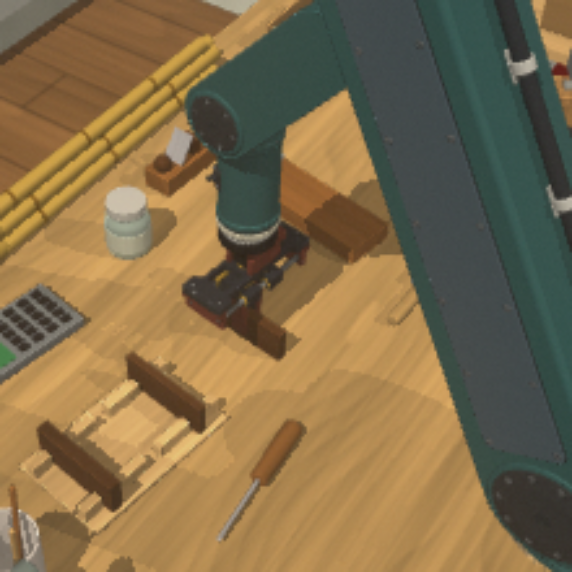

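The side view shows the blank standing on edge on the bench under the gripper at about (262,330). The other two blanks are still standing at (165,390) and (80,465). Next I'll release it and push the top.

Run:
```python
from h import *
a=np.radians(82.3); d=-np.array([np.cos(a),np.sin(a),0])
p=np.array([.50,.02,.0185])
move_gripper(.088)
servo_line(p+[0,0,.0225],rate=.08)
print(current_clock())
hit=servo_line(p+[0,0,.0225]+d*.062,rate=.05)
print(current_clock(),current_force())
sleep(.3)
servo_line(p+[0,0,.20]+d*.035+np.array([-.02,0,0]),rate=.3)
c=capture("wrist"); W=cloud(c); cv2.imwrite("pics/w3.png",c["image"]); np.savez("pics/w3.npz",**c)
for s in silhouettes("wrist","blank_a")[:3]:
    P=W[s["region"]]; P=P[~np.isnan(P[:,0])]
    hi=np.percentile(P[:,2],95); Q=P[P[:,2]>hi-.008]
    print(round(s["conf"],2),np.round(s["xy"]),cv2.minAreaRect((Q[:,:2]*1000).astype(np.float32)),hi.round(3))
print(current_clock())
```

```text
14.9333
16.325 [ 0.15131675 -0.13741402 -0.06584957]
0.98 [459. 184.] ((510.58099365234375, 182.09921264648438), (13.535151481628418, 127.31914520263672), 83.15351104736328) 0.06
0.64 [263. 186.] ((495.0448913574219, -14.117961883544922), (50.04187774658203, 129.68080139160156), 82.44246673583984) 0.018
17.475
```

View pics/w3.png

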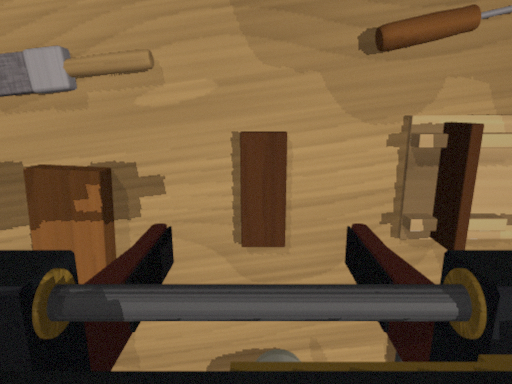

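The wrist view shows the blank lying flat at (263,188), centred at about (495,-14) mm. Next I'll measure the board and stop up close, then regrasp.

Run:
```python
from h import *
q=quat(np.radians(79.6))
move_ptp([.56,-.228,.30],q)
c=capture("wrist"); W=cloud(c); cv2.imwrite("pics/w4.png",c["image"]); np.savez("pics/w4.npz",**c)
for n in ("board","stop"):
  for s in silhouettes("wrist",n)[:1]:
    m=s["region"]; np.save(f"pics/m_{n}.npy",m); P=W[m]; P=P[~np.isnan(P[:,0])]
    hi=np.median(P[:,2]); Q=P[abs(P[:,2]-hi)<.012]
    print(n,round(s["conf"],2),np.round(s["xy"]),cv2.minAreaRect((Q[:,:2]*1000).astype(np.float32)),hi.round(4))
print(spot_in("wrist","stop")[:2])
print(current_clock())
```

```text
board 0.76 [248. 153.] ((551.6710205078125, -238.9642333984375), (80.11727905273438, 224.76808166503906), 79.68582153320312) 0.0314
stop 0.88 [249. 151.] ((551.786376953125, -239.01885986328125), (80.1232681274414, 225.00909423828125), 79.66339111328125) 0.0314
[{'xy': [247.5, 153.0], 'conf': 0.61}]
18.6333
```

View pics/w4.png

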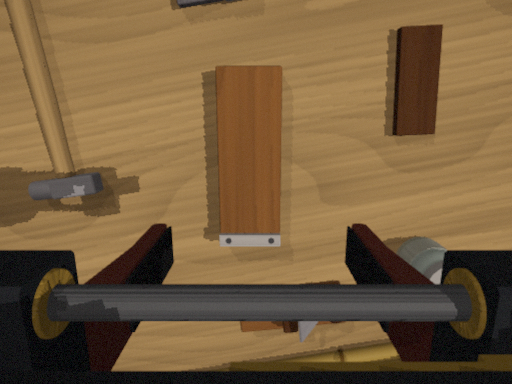

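The wrist view shows the board spanning (217–281, 67–234), with the stop bar at rows 234–246. I'll fit its edges on the image and check the offset between the wrist camera and the robot frame against the blank.

Run:
```python
from h import *
c=dict(np.load("pics/w4.npz")); m=np.load("pics/m_board.npy")
W=cloud(c)
top=m&(W[...,2]>.024)&(W[...,2]<.034)
L=[];R=[]
for r in range(80,228):
    cs=np.where(top[r])[0]
    if len(cs)>20: L.append((cs[0]-.5,r)); R.append((cs[-1]+.5,r))
l=ray(c,L,.030)[:,:2]; r_=ray(c,R,.030)[:,:2]
for e in(l,r_):
    vx,vy,x0,y0=cv2.fitLine(e.astype(np.float32),cv2.DIST_HUBER,0,.001,.001).ravel(); print("edge ang",np.degrees(np.arctan2(vy,vx)),x0,y0)
mid=(l+r_)/2; vx,vy,x0,y0=cv2.fitLine(mid.astype(np.float32),cv2.DIST_HUBER,0,.001,.001).ravel()
print("mid",np.degrees(np.arctan2(vy,vx)),x0,y0,"w",np.linalg.norm(l-r_,axis=1).mean())
# rows profile at column 235..265: brightness
g=c["image"][:,228:272].mean((1,2)); print([(i,int(g[i])) for i in range(228,252)])
g=c["image"][:,228:272].mean((1,2)); print([(i,int(g[i])) for i in range(60,72)])
for row,h in((66.5,.03),(234,.038),(234,.03),(247,.038)): print(row,h,ray(c,[[249,row]],h).round(4))
# stop: points with z>.034 
S=W[m&(W[...,2]>.0345)]; print("stop pts",len(S),cv2.minAreaRect((S[:,:2]*1000).astype(np.float32)))
print("cam",(-c["R"].T@c["t"]).round(3))
for n in("top0","side0"):
    pass
```

```text
edge ang -10.449119 0.5425332 -0.27773845
edge ang -10.159814 0.57361436 -0.20263149
mid -10.363002 0.54535186 -0.23789865 w 0.07916702231697567
[(228, 82), (229, 81), (230, 81), (231, 81), (232, 82), (233, 87), (234, 97), (235, 139), (236, 154), (237, 156), (238, 151), (239, 145), (240, 142), (241, 141), (242, 143), (243, 148), (244, 150), (245, 156), (246, 136), (247, 114), (248, 113), (249, 111), (250, 110), (251, 109)]
[(60, 119), (61, 121), (62, 123), (63, 124), (64, 125), (65, 102), (66, 83), (67, 84), (68, 86), (69, 86), (70, 85), (71, 85)]
66.5 0.03 [[ 0.4421 -0.2176  0.03  ]]
234 0.038 [[ 0.6469 -0.2566  0.038 ]]
234 0.03 [[ 0.6498 -0.2573  0.03  ]]
247 0.038 [[ 0.6649 -0.26    0.038 ]]
stop pts 747 ((567.3202514648438, -231.03115844726562), (79.12286376953125, 205.2506103515625), 72.90465545654297)
cam [ 0.495 -0.216  0.462]
```

Run:
```python
from h import *
q=quat(np.radians(82.4))
move_ptp([.496,-.013,.08],q)
hit=servo_line([.496,-.013,.004],rate=.1,contact_N=6)
print("hit",hit,current_position().round(4))
move_gripper(.0)
print("gap",current_finger_gap(),current_position().round(4),current_force().round(1),current_clock())
servo_line([.496,-.013,.14],rate=.15)
c=capture("wrist"); cv2.imwrite("pics/w5.png",c["image"])
print(current_finger_gap(),current_clock())
c=capture("top"); cv2.imwrite("pics/t5.png",cv2.resize(c["image"][120:270,140:360],None,fx=3,fy=3))
```

```text
hit False [ 0.4965 -0.0132  0.0043]
gap 0.049409447056903796 [ 0.4961 -0.013   0.0041] [-1.   0.2  2. ] 21.4167
0.04962040599385432 22.525
```

View pics/w5.png

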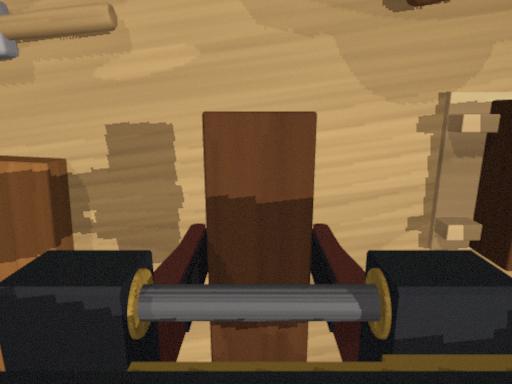

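The wrist view shows the blank held level by its long edges, spanning columns 203–316 at row 112. I'll use it to calibrate the wrist camera's lateral offset.

Run:
```python
from h import *
p=current_position(); R=Ro.from_quat(current_orientation()).as_matrix()
c=capture("wrist"); W=cloud(c)
h=p[2]-.004+.015
m=(c["image"].max(2)<110)
for row in(125,150,180,205):
    g=c["image"][row].astype(float).sum(1); d=np.gradient(cv2.GaussianBlur(g[None],(5,1),0)[0])
    l=180+np.argmin(d[180:240]); r=290+np.argmax(d[290:340])
    e=ray(c,[[l,row],[r,row]],h); mid=e.mean(0)
    lat=(mid-p)@R[:,0]; print(row,l,r,"w",np.linalg.norm(e[0]-e[1]).round(4),"lateral along jaw x mm",(lat*1000).round(2),"zdepth",np.nanmedian(W[row,230:280,2]).round(3),h.round(3))
e=ray(c,[[259.5,112]],h)[0]; print("near end along tool y(mm)",((e-p)@R[:,1]*1000).round(1), "R", R.round(3).tolist())
np.savez("pics/w6.npz",**c)
```

```text
125 202 316 w 0.0499 lateral along jaw x mm -0.77 zdepth 0.151 0.15
150 203 315 w 0.0499 lateral along jaw x mm -0.77 zdepth 0.151 0.15
180 204 314 w 0.0501 lateral along jaw x mm -0.78 zdepth 0.151 0.15
205 205 313 w 0.05 lateral along jaw x mm -0.78 zdepth 0.152 0.15
near end along tool y(mm) -64.7 R [[0.132, 0.991, -0.002], [0.991, -0.132, 0.0], [0.0, -0.002, -1.0]]
```

Run:
```python
from h import *
q=quat(np.radians(79.66))
move_ptp([.5739,-.2410,.09],q)
servo_line([.5739,-.2410,.052],rate=.1)
print(current_finger_gap(),current_position().round(4),current_clock())
c=capture("wrist"); np.savez("pics/w7.npz",**c); cv2.imwrite("pics/w7.png",c["image"])
s=capture("side"); np.savez("pics/s7.npz",**s); cv2.imwrite("pics/s7.png",cv2.resize(s["image"][90:240,210:410],None,fx=3,fy=3))
```

```text
0.04964165502103335 [ 0.5739 -0.2403  0.052 ] 24.125
```

View pics/w7.png

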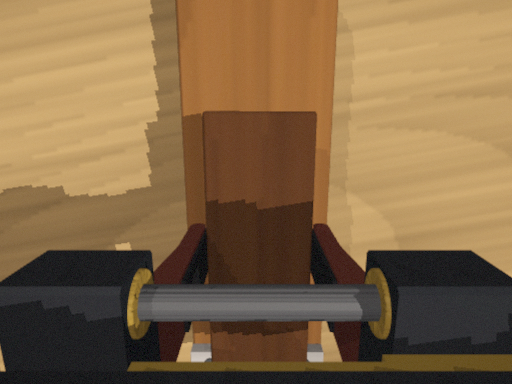

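View pics/s7.png

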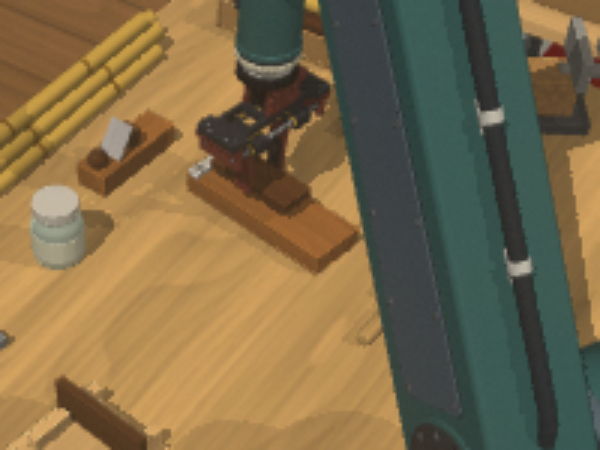

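The wrist view shows the board edges at columns 178–337 (top row) and the blank at 203–316. I'll compute the relative centring from these.

Run:
```python
from h import *
c=dict(np.load("pics/w7.npz")); p=current_position(); R=Ro.from_quat(current_orientation()).as_matrix()
def meas(rows,lr,rr,h,dark):
    out=[]
    for row in rows:
        im=c["image"][row].astype(float); g=im[:,0]  # blue: bench vs wood
        d=np.gradient(cv2.GaussianBlur(g[None],(5,1),0)[0])
        l=lr[0]+np.argmin(d[lr[0]:lr[1]]); r=rr[0]+np.argmax(d[rr[0]:rr[1]])
        e=ray(c,[[l,row],[r,row]],h); mid=e.mean(0)
        out.append([row,l,r,np.linalg.norm(e[0]-e[1])*1000,(mid-p)@R[:,0]*1000,(mid-p)@R[:,1]*1000])
    o=np.array(out); print(o[::8].round(1)); k=np.polyfit(o[:,5],o[:,4],1); print("median lat",np.median(o[:,4]).round(2),"width",np.median(o[:,3]).round(1),"slope deg",np.degrees(k[0]).round(2),"at y=0",k[1].round(2))
meas(range(5,100),(168,195),(322,348),.030,0)
meas(range(120,210),(192,215),(305,325),p[2]-.004+.015,0)
print("near end y", ((ray(c,[[259.5,112]],p[2]+.011)[0]-p)@R[:,1]*1000).round(1))
# stop face seen below jaw
for row in (340,345,350): print(row, c["image"][row,193:212].mean(1).astype(int).tolist())
print([ (r,int(c["image"][r,196:208].mean())) for r in range(335,363)])
for r in(345,): print(((ray(c,[[202,r]],.038)[0]-p)@R[:,1]*1000).round(1))
```

```text
[[   5.   175.   338.    80.1   -1.4 -116.4]
 [  13.   175.   337.    80.    -1.7 -112.8]
 [  21.   176.   337.    79.9   -1.4 -109.2]
 [  29.   176.   336.    79.8   -1.7 -105.5]
 [  37.   177.   336.    79.7   -1.4 -101.8]
 [  45.   177.   336.    80.2   -1.5  -98.1]
 [  53.   177.   335.    80.1   -1.7  -94.4]
 [  61.   178.   335.    80.    -1.5  -90.6]
 [  69.   178.   334.    79.9   -1.7  -86.7]
 [  77.   179.   334.    79.8   -1.5  -82.8]
 [  85.   179.   334.    80.3   -1.5  -78.9]
 [  93.   180.   333.    79.6   -1.5  -74.9]]
median lat -1.48 width 80.0 slope deg -0.03 at y=0 -1.58
[[ 1.20e+02  2.01e+02  3.17e+02  5.03e+01 -2.00e-01 -6.20e+01]
 [ 1.28e+02  2.02e+02  3.16e+02  4.97e+01 -2.00e-01 -5.86e+01]
 [ 1.36e+02  2.01e+02  3.16e+02  5.05e+01 -4.00e-01 -5.52e+01]
 [ 1.44e+02  2.02e+02  3.16e+02  5.03e+01 -2.00e-01 -5.17e+01]
 [ 1.52e+02  2.02e+02  3.15e+02  5.01e+01 -4.00e-01 -4.82e+01]
 [ 1.60e+02  1.98e+02  3.14e+02  5.18e+01 -1.60e+00 -4.46e+01]
 [ 1.68e+02  2.03e+02  3.15e+02  5.03e+01 -2.00e-01 -4.10e+01]
 [ 1.76e+02  1.99e+02  3.14e+02  5.19e+01 -1.30e+00 -3.74e+01
[... 260 characters left out ...]
n lat -0.21 width 50.0 slope deg 0.21 at y=0 -0.08
near end y -65.4
340 [96, 86, 102, 110, 106, 108, 106, 105, 106, 103, 101, 104, 102, 99, 102, 103, 103, 78, 55]
345 [121, 118, 119, 119, 116, 119, 118, 119, 119, 118, 118, 115, 112, 112, 110, 113, 119, 97, 60]
350 [120, 121, 120, 119, 121, 122, 121, 121, 118, 123, 122, 120, 119, 117, 121, 120, 115, 103, 70]
[(335, 104), (336, 104), (337, 105), (338, 104), (339, 105), (340, 104), (341, 104), (342, 104), (343, 108), (344, 113), (345, 116), (346, 115), (347, 115), (348, 117), (349, 118), (350, 120), (351, 134), (352, 176), (353, 189), (354, 189), (355, 191), (356, 193), (357, 194), (358, 190), (359, 181), (360, 171), (361, 143), (362, 99)]
70.7
```

Run:
```python
from h import *
a=np.radians(79.66); u=np.array([np.sin(a),-np.cos(a),0])
b=np.array([.5738,-.2418,0])
servo_line(b+[0,0,.040],rate=.1)
servo_line(b+[0,0,.0352],rate=.03,contact_N=6)
print(current_position().round(4),current_force().round(1))
hit=servo_line(b+[0,0,.0352]+u*.016,rate=.02,contact_N=7)
p=current_position(); print("butt",hit,p.round(4),current_force().round(1),((p-b)@u*1000).round(1),current_clock())
p2=p.copy(); p2[2]=.0325
hit=servo_line(p2,rate=.01,contact_N=5)
print("down",hit,current_position().round(4),current_force().round(1),current_finger_gap(),current_clock())
c=capture("wrist"); np.savez("pics/w8.npz",**c); cv2.imwrite("pics/w8.png",c["image"])
```

```text
[ 0.5737 -0.2418  0.0351] [ 0.2 -0.8 -1.3]
butt True [ 0.5832 -0.2433  0.0345] [-1.1  0.5 -0.1] 9.5 25.3833
down True [ 0.583  -0.2433  0.0341] [-0.8  0.6  5.3] 0.04972084616355059 25.5917
```

View pics/w8.png

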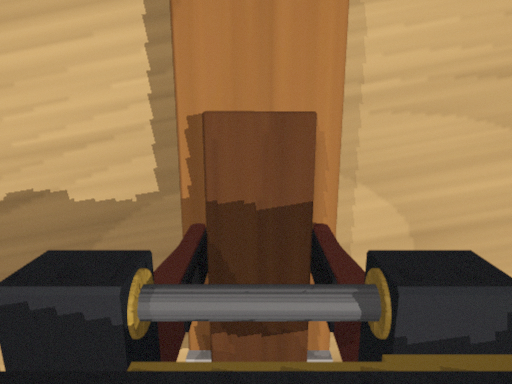

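Run:
```python
from h import *
a=np.radians(79.66); u=np.array([np.sin(a),-np.cos(a),0])
p=current_position()
hit=servo_line(p+u*.004,rate=.01,contact_N=8)
p1=current_position(); print(hit,p1.round(4),((p1-p)@u*1000).round(2),current_force().round(1))
move_gripper(.075)
print(current_finger_gap(),current_force().round(1),current_clock())
servo_line(p1+[0,0,.06],rate=.12)
servo_line(p1+[-.06,.01,.20],rate=.3)
c=capture("wrist"); np.savez("pics/w9.npz",**c); cv2.imwrite("pics/w9.png",c["image"])
print(current_clock())
```

```text
True [ 0.5836 -0.2433  0.0342] 0.54 [-1.2  0.4  4.5]
0.07525284373352095 [-0.3  0.4  1.2] 26.625
27.9833
```

View pics/w9.png

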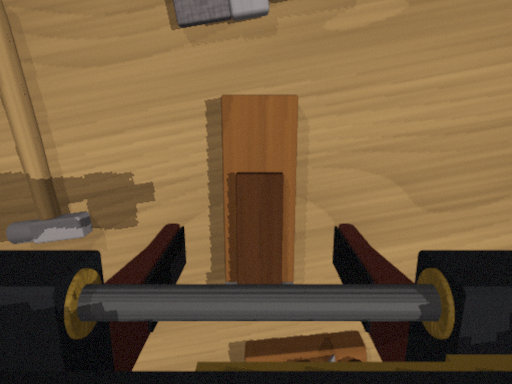

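The blank lies on the board, but the gripper hides the stop. I'll back off for a closer view of the joint.

Run:
```python
from h import *
move_ptp([.49,-.225,.16],quat(np.radians(79.66)))
c=capture("wrist"); np.savez("pics/w10.npz",**c)
cv2.imwrite("pics/w10.png",c["image"])
t=capture("top"); cv2.imwrite("pics/t10.png",t["image"]);np.savez("pics/t10.npz",**t)
print(current_clock())
```

```text
28.5083
```

View pics/w10.png

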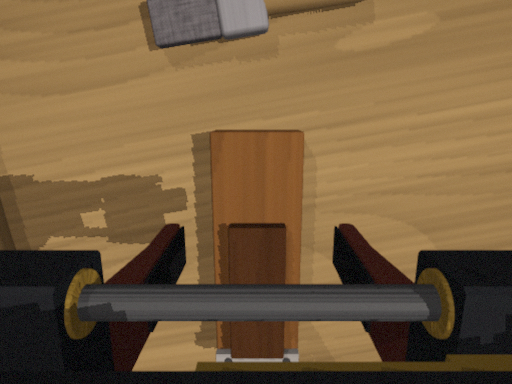

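Run:
```python
from h import *
move_ptp([.70,-.262,.22],quat(np.radians(79.66)))
c=capture("wrist"); np.savez("pics/w11.npz",**c)
cv2.imwrite("pics/w11.png",c["image"])
print(current_clock())
```

```text
29.45
```

View pics/w11.png

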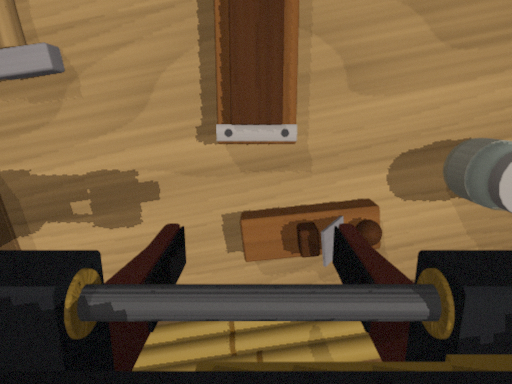

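View pics/t10.png

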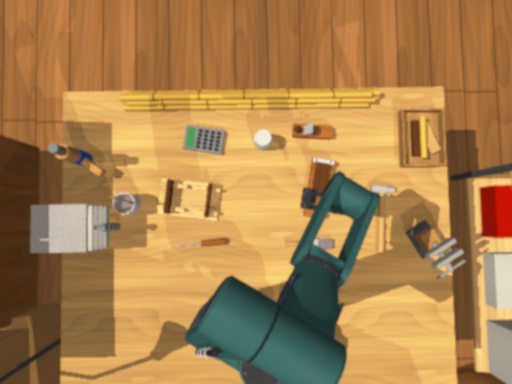

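Run:
```python
from h import *
c=dict(np.load("pics/w11.npz"))
im=c["image"]; cv2.imwrite("pics/w11z.png",cv2.resize(im[90:150,205:310],None,fx=7,fy=7,interpolation=cv2.INTER_NEAREST))
for col in (235,250,265): print(col,[int(v) for v in im[112:132,col].mean(1)])
print(proj(c,np.array([[0.648,-.2548,z] for z in(.03,.038,.045)])).round(1), "cam",(-c["R"].T@c["t"]).round(3))
R=np.stack([[np.cos(a),np.sin(a)] for a in [np.radians(79.66)]])[0]
for row in range(20,115,10):
    g=cv2.GaussianBlur(im[row:row+1].astype(np.float32).mean(2),(3,1),0)[0]; d=np.gradient(g)
    ls=205+np.argmin(d[205:222]); rs=290+np.argmax(d[290:306]); lb=222+np.argmin(d[222:238]); rb=276+np.argmax(d[276:292])
    e=ray(c,[[ls,row],[rs,row]],.03); f=ray(c,[[lb,row],[rb,row]],.045)
    print(row,ls,lb,rb,rs,"w",(np.linalg.norm(e[0]-e[1])*1000).round(1),(np.linalg.norm(f[0]-f[1])*1000).round(1),"blank-board lat", (((f.mean(0)-e.mean(0))[:2]@R)*1000).round(2))
```

```text
235 [51, 54, 51, 53, 52, 55, 51, 53, 52, 52, 55, 52, 71, 130, 147, 150, 150, 157, 165, 164]
250 [53, 49, 48, 53, 53, 53, 49, 52, 54, 49, 49, 48, 76, 132, 147, 150, 154, 154, 163, 165]
265 [56, 47, 49, 51, 49, 49, 49, 51, 54, 49, 49, 46, 75, 132, 146, 147, 150, 155, 163, 162]
[[257.5 124.4]
 [257.5 124.7]
 [257.5 125. ]] cam [ 0.635 -0.251  0.384]
20 220 228 284 299 w 74.7 50.7 blank-board lat -3.19
30 220 228 284 298 w 74.2 51.0 blank-board lat -2.73
40 219 228 283 298 w 75.6 50.4 blank-board lat -2.73
50 221 222 283 298 w 74.2 56.3 blank-board lat -6.48
60 220 229 283 298 w 75.7 50.2 blank-board lat -2.79
70 220 229 283 297 w 75.2 50.5 blank-board lat -2.32
80 221 222 283 297 w 74.7 57.4 blank-board lat -6.12
90 221 222 283 297 w 75.2 57.8 blank-board lat -6.16
100 221 222 282 297 w 75.8 57.3 blank-board lat -6.68
110 221 222 282 296 w 75.3 57.7 blank-board lat -6.22
```

View pics/w11z.png

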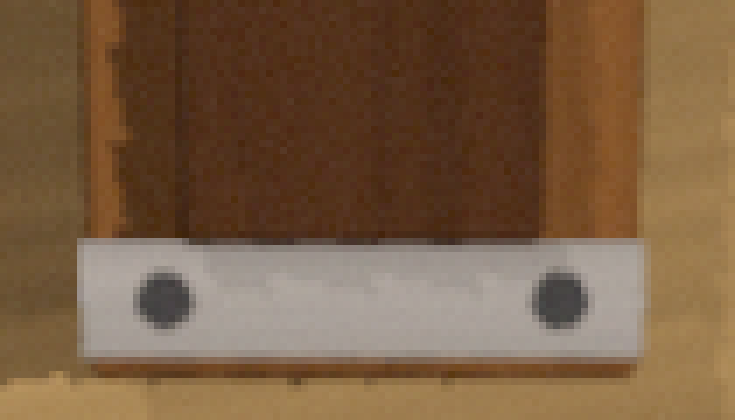

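The close-up shows the blank tight against the stop with no visible gap. Its edges are at columns 231.4–282.9 and the board's at 217.4–296.4, so it's centred to under 1 mm. In the top view, the other two blanks still stand at columns 168 and 213 and the loose items haven't moved. I'm handing in.

Run:
```python
from h import *
print(current_clock(), current_qvel().round(3), current_force().round(1)); close_job()
```

```text
29.45 [-0.005 -0.004  0.015  0.001 -0.002 -0.002] [-0.6  0.5  0.1]
the job is handed in; nothing more can be done
```

The 15 mm blank is on the planing board, flat, centred and butted against the stop. I handed the job in at 29.5 s of the 61 s allowed.

- **Finding it:** I pinched the right blank (12.27 mm) and the middle blank (15.03 mm), so the middle one was the target. I did not pinch the left one; in the wrist image it looked about 18.4 mm thick.
- **Laying it flat:** I stood the middle blank on edge on the clear bench and toppled it flat with a light push. The wrist camera showed it lying flat, its top about 18 mm up.
- **Placing it:** I picked it up by its long edges (finger gap 49.6 mm), lowered it onto the board, pushed it against the stop until contact and let go.
- **Last checks:** The close-up showed no visible gap at the stop, and the blank centred to within about 1 mm. I read the centring from the zoomed picture, because my automatic edge measurement picked up a shadow edge and gave wrong offsets of −2.3 to −6.7 mm. In the top view the other two blanks still stood in their slots and the loose things I could see had not moved. The arm partly hid the brush and hammer in that view. The gripper was clear of everything at hand-in.

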